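# Order a refill for the empty parts bin

### The job

Order a refill for the empty bin: first switch the white order box on by pressing down the raised end (with the green bar) of its rocker, then press the yellow button on the call puck in front of the empty bin, and last press the green send button on the order box, each fully home. Only press: do not pick up, tip or push the pucks away, press no other button (not the red one), and leave the bins and the other things where they are.

Things in the scene. Friction and masses are not known exactly. Their poses are not given: they have to be found in the camera images.
- bin_bolts: Loose blue open parts bin, heaped with steel hex bolts. 160 long (x) x 114 wide (y, over the side lips) x 75 high at the back, walls 4 thick, low front (36 high) at its -x end facing the robot. Origin: centre of the underside, z up.
- puck_bolts: Loose round grey call puck (64 diameter, 18 high, 0.16 kg, rubber foot) standing on the table, its centre about 128 in front (-x) of the centre of bin_bolts, to which it belongs. Origin: centre of the underside. A yellow button 30 in diameter stands 10 proud in the middle of its top (28 above the table).
- call_bolts (a joint): Yellow button of puck_bolts: 0 = out, 0.006 m = pressed fully down (travel 6 mm straight down). About 3 N moves it; no spring: it stays where it is pressed to and shows the call.
- call_bolts_top (a point): Centre of the top face of the yellow button of puck_bolts; goes down with it.
- bin_empty: Loose blue open parts bin, EMPTY: its bare blue floor shows. 160 long (x) x 114 wide (y, over the side lips) x 75 high at the back, walls 4 thick, low front (36 high) at its -x end facing the robot. Origin: centre of the underside, z up.
- puck_empty: Loose round grey call puck (64 diameter, 18 high, 0.16 kg, rubber foot) standing on the table, its centre about 128 in front (-x) of the centre of bin_empty, to which it belongs. Origin: centre of the underside. A yellow button 30 in diameter stands 10 proud in the middle of its top (28 above the table).
- call_empty (a joint): Yellow button of puck_empty: 0 = out, 0.006 m = pressed fully down (travel 6 mm straight down). About 3 N moves it; no spring: it stays where it is pressed to and shows the call.
- call_empty_top (a point): Centre of the top face of the yellow button of puck_empty; goes down with it.
- bin_dowels: Loose blue open parts bin, heaped with short wooden dowels. 160 long (x) x 114 wide (y, over the side lips) x 75 high at the back, walls 4 thick, low front (36 high) at its -x end facing the robot. Origin: centre of the underside, z up.
- puck_dowels: Loose round grey call puck (64 diameter, 18 high, 0.16 kg, rubber foot) standing on the table, its centre about 128 in front (-x) of the centre of bin_dowels, to which it belongs. Origin: centre of the underside. A yellow button 30 in diameter stands 10 proud in the middle of its top (28 above the table).
- call_dowels (a joint): Yellow button of puck_dowels: 0 = out, 0.006 m = pressed fully down (travel 6 mm straight down). About 3 N moves it; no spring: it stays where it is pressed to and shows the call.
- call_dowels_top (a point): Centre of the top face of the yellow button of puck_dowels; goes down with it.
- order_box: Fixed white order box with a grey top plate, 170 (x) x 130 (y) x 45 high, standing in the same row as the bins. Origin: centre of the underside, z up. On top: a white rocker switch centred at (0, +35), the green send button at (-50, -30) and the red cancel button at (+50, -30) in its frame.
- power_rocker (a joint): White rocker switch on the order box, 52 long (box x) x 32 wide, two flat halves in a shallow V, pivot across its middle along the box's y, 48 above the box's underside. 0 = off (far, +x half raised by 0.30 rad), 0.30 rad = on (far half lies level, its top face 51 above the table, near half raised). About 3 N on the far half moves it (0.05 N m); no spring: it stays where it is put.
- rocker_on (a point): Point on the top face of the rocker's far (+x) half, the one with a green bar, 18 from the pivot: press here, straight down, to switch on. It sits about 56 above the table when off and 51 when on; the half's raised outer edge is about 59 above the table when off.
- send (a joint): Green send button on the order box (30 diameter, top 10 above the box's top = 55 above the table): 0 = out, 0.006 m = fully down. About 3 N moves it; no spring: it stays where it is pressed to.
- send_top (a point): Centre of the top face of the green send button; goes down with it.
- cancel (a joint): Red cancel button on the order box, same size and travel as the green one; not to be pressed. 0 = out, 0.006 m = down.
- cancel_top (a point): Centre of the top face of the red cancel button.
- tape: Loose orange tape measure lying in front of the order box, 64 x 60 x 32 high. Origin: centre of the underside.
- glue: Loose pale glue bottle with a yellow label and a red cap, 52 diameter, 130 high, standing behind the row. Origin: centre of the underside.
- offcut: Loose wooden offcut, 45 (x) x 110 (y) x 28 high, lying behind the row. Origin: centre of the underside.
- screwdriver: Loose screwdriver with a black handle, lying on the robot's right, 200 long, 26 high. Origin: underside, at half its length; the blade points along +x.
Not all that is in view belongs to the job. What is shaped like the puck_bolts but pink is not meant.

How it is judged:
On the way, in this order (a step that is already met when the one before it is completed fails the run):
1. the rocker is switched on (value of joint power_rocker above 0.24 rad and value of joint each of call_empty, send below 0.002 m), for 0.1 s.
2. the yellow button at the empty bin is pressed down, the puck still standing on the table (value of joint call_empty above 0.0045 m and height (world z) of puck_empty below 0.01 m), for 0.1 s.
3. the green send button is pressed down (value of joint send above 0.0045 m), for 0.1 s.
At the end, for the whole second after the job is handed in: Rocker on (over 0.24 of 0.30 rad); the empty bin's yellow button and the green button down (over 4.5 of 6 mm); the other yellow buttons and the red one out (under 2 mm); pucks upright, at rest, within 25 mm of their starts; bins and other loose things within 30 mm of theirs (value of joint power_rocker above 0.24 rad and value of joint each of call_empty, send above 0.0045 m and value of joint each of call_bolts, call_dowels, cancel below 0.002 m and distance of each of puck_bolts, puck_empty, puck_dowels from where it was at the start of the episode below 0.025 m and distance of each of bin_bolts, bin_empty, bin_dowels, tape, glue, offcut, screwdriver from where it was at the start of the episode below 0.03 m and angle between each of puck_bolts, puck_empty, puck_dowels's own z axis and vertical below 0.1 rad and angle between glue's own z axis and vertical below 0.2 rad and linear speed of puck_empty below 0.02 m/s); the robot touches nothing.
It fails at once if the call or send button is pressed before the box is switched on (value of joint power_rocker below 0.2 rad and value of joint any of call_empty, send above 0.003 m).
It fails at once if the send button is pressed before the call button (value of joint call_empty below 0.004 m and value of joint send above 0.003 m).
It fails at once if the yellow button of a filled bin or the red cancel button is pressed (3 mm) (value of joint any of call_bolts, call_dowels, cancel above 0.003 m).
It fails at once if a puck is lifted (15 mm), tipped (0.35 rad) or pushed away (30 mm) (height (world z) of any of puck_bolts, puck_empty, puck_dowels above 0.015 m or angle between any of puck_bolts, puck_empty, puck_dowels's own z axis and vertical above 0.35 rad or distance of any of puck_bolts, puck_empty, puck_dowels from where it was at the start of the episode above 0.03 m).
It fails at once if a bin or another loose thing is moved by more than 40 mm (distance of any of bin_bolts, bin_empty, bin_dowels, tape, glue, offcut, screwdriver from where it was at the start of the episode above 0.04 m).
It also fails if it takes over 51 s, if anything falls off the work surface, if the arm or the gripper's body presses on something with over 40 N, if the wrist force passes 120 N, or if a joint passes its speed limit or range.

### The arm

A 6-joint arm with a two-finger parallel gripper is mounted at the origin on the work surface. World frame = base frame: x ahead of the robot, y to its left, z up, the work surface at z = 0. Lengths are in m, angles in rad, forces in N, time in s.
With the tool pointing down it reaches from about 0.35 to 0.975 m from the base axis. Payload 4.9 kg.
Tool frame: the origin (TCP) lies midway between the tips of the shut fingers; the grasp point (between the pads) lies ctrl.grip_point_offset behind it (ctrl.grip_point_offset is the distance from the TCP to the grasp point, in m); x points along the fingers, y is the direction in which the jaws open and shut, and the axes are right-handed (so a half turn about x gives the same grasp; the last joint's range is limited). The gripper opens to 85 mm and grips with 20 to 120 N. Pads are 22 mm wide; open, the fingers measure 114 mm over their backs; the gripper's body (76 mm by 85 mm) begins 54 mm behind the grasp point. The pads swing forward as they close: fully open they stand 13 mm farther back than shut.
Start: joints at [1.178, 0.053, 1.613, -0, 1.476, -0.119], TCP at [0.169, 0.602, 0.194] pointing down, gripper open.
Joint ranges: [-3.01, 3.01], [-1.01, 2.22], [0.06, 2.58], [-1.02, 4.17], [0.09, 2.62], [-3.14, 3.14]. Speed limits (rad/s): [2.57, 2.57, 3.14, 3.14, 3.14, 3.14].

### API

Orientations are given as a rotation vector (axis times angle).
In Python, from station import ctrl gives the robot as it stands. The module is installed in compiled form; this text tells all that it offers.
- The arm moves only by the tool drive_tool, never from a script. Its argument "commands" is text: rows parted by semicolons, each of 5 numbers parted by spaces: the closure, from -1 (fully open) to 1 (shut), so that 0 is half open, then the shift along the tool's x, y, z in units of 40 mm (1.0 is 40 mm), then the turn about the tool's x in units of 5 degrees (1.0 is 5 degrees). A call has 1 to 8 rows; each row is the pose to reach, as a shift and turn from the pose commanded when the call began, along the tool's axes at that moment; what a row does not reach only later rows make up. A row lasts 1/12 s, in which the tool goes at most 41.7 mm and 7.16 degrees, less where a joint would pass 70% of its speed; a pose out of reach is approached as far as the arm can. A call with a gripper value outside its range is refused whole. The fingers move at their own pace and stop on an object; "newtons" is the grip in N (left out, the last holds). Time passes only in rows, so rows that repeat a pose let the fingers close. It gives the time, the measured TCP pose, the force and the opening at its end, in the units of the state.
- ctrl.get_obs(): the state, without advancing time (a new reading comes with each control period).
- ctrl.get_image(name): name is "side" or "top"; returns (picture, depth): 384x512x3 uint8, blue, green, red; 384x512 float32, m along the optical axis (not along the pixel's ray), 0 where there is no reading.
- ctrl.camera_info(name): a dict with "K" (3x3 intrinsics, pixels), "T" (4x4, takes a point from camera to world coordinates). Camera axes: x right, y down, z forward; pixel columns grow to the right and rows downward; lengths in m; the calibration is good to about 2 mm. A picture is of the moment at which its call begins. camera_info takes no time and is no camera call.
- ctrl.finish_job(): hands the job in, once; it reports no verdict.
The state is a dict: "t": time; "q": joint angles; "dq": joint speeds; "effort": joint torques, N m; "tool_pos": TCP position; "tool_rot": TCP orientation; "contact_force": force on the tool from outside, world axes, zero at the start; "wrist_torque": the same for the moment, N m; "opening": finger opening in m.
Only numpy, scipy, OpenCV 4.12 (cv2) and the standard library are available. Lean on these libraries where they do the work, as an engineer would, in place of code of your own. Each camera call takes 0.05 s, during which the arm holds its last target.

## Working session

There is one attempt and no reset: what is moved stays moved. The work goes in short steps, Python scripts to look and compute and a tool call to move; the robot and the scene stay as the last step left them, time stands still between calls to the robot, and variables do not carry over. Pictures are saved under pics/ and viewed, and the job is handed in when it is done.

Besides the shell and the picture viewer there is one more tool, called after "Request:" by a JSON object that holds its "op" and its "data". drive_tool: Moves the arm, as the interface text tells. Its arguments: {"type":"object","properties":{"commands":{"type":"string"},"newtons":{"type":"number"}},"required":["commands"]}

```bash
mkdir -p pics
python3 - <<'E'
from station import ctrl
import cv2,numpy as np
o=ctrl.get_obs();print(o['t'],o['tool_pos'],o['tool_rot'],o['opening'],ctrl.grip_point_offset)
for n in("top","side"):
    im,d=ctrl.get_image(n);cv2.imwrite(f'pics/{n}0.png',im);np.savez(f'{n}0.npz',im=im,d=d)
    c=ctrl.camera_info(n);print(n,c['K'].round(1).tolist(),c['T'].round(4).tolist())
E
```

```text
0.0 [0.16870841 0.60105785 0.19254492] [ 0.21332108  1.56060835 -0.21651736] 0.0853188437374475 0.0187
top [[405.4, 0.0, 258.3], [0.0, 405.4, 194.0], [0.0, 0.0, 1.0]] [[-0.0039, -0.9948, 0.1017, 0.4362], [-1.0, 0.0041, 0.0026, -0.1096], [-0.003, -0.1017, -0.9948, 1.2905], [0.0, 0.0, 0.0, 1.0]]
side [[477.7, 0.0, 258.3], [0.0, 477.7, 187.6], [0.0, 0.0, 1.0]] [[0.8328, -0.388, 0.3949, 0.0523], [-0.5533, -0.5601, 0.6165, -0.905], [-0.018, -0.7319, -0.6812, 0.9589], [0.0, 0.0, 0.0, 1.0]]
```

View pics/top0.png

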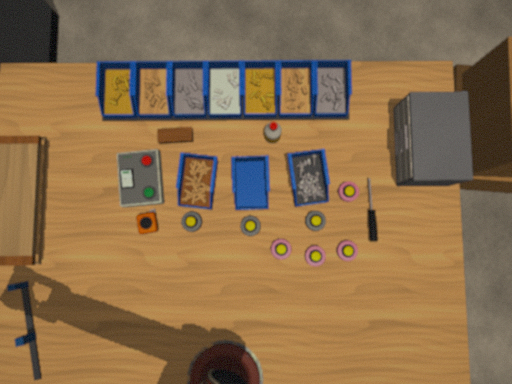

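View pics/side0.png

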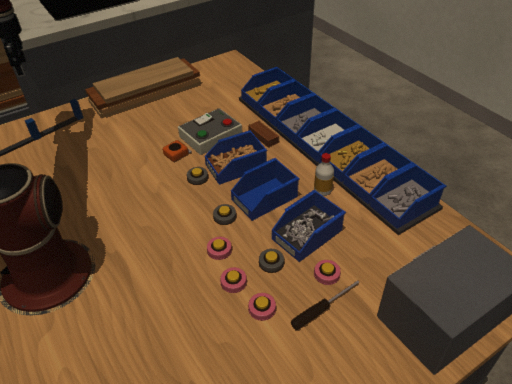

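The top view shows the order box at about (139,178), with its rocker at (127,178), red button at (147,160) and green button at (149,192). The empty bin is at (251,183) and its grey puck at (250,226). The gripper is out of the way at the left. Next I'll measure.

```bash
cat > h.py <<'E'
import cv2,numpy as np
from station import ctrl
def ray(n,uv,z):
    c=ctrl.camera_info(n);K,T=c['K'],c['T']
    d=T[:3,:3]@np.linalg.solve(K,[uv[0],uv[1],1.]);o=T[:3,3]
    return o+d*(z-o[2])/d[2]
def blobs(im,lo,hi,roi,amin=8):
    hsv=cv2.cvtColor(im,cv2.COLOR_BGR2HSV);m=cv2.inRange(hsv,lo,hi)
    k=np.zeros_like(m);x0,y0,x1,y1=roi;k[y0:y1,x0:x1]=m[y0:y1,x0:x1]
    n,_,s,c=cv2.connectedComponentsWithStats(k)
    return [(c[i].round(1),int(s[i,4]),s[i,2:4].tolist()) for i in range(1,n) if s[i,4]>=amin]
E
python3 - <<'E'
from h import *
for n,rois in(("top",dict(yel=(230,205,270,245),box=(110,140,170,215))),("side",dict(yel=(205,195,245,230),box=(170,100,250,155)))):
    f=np.load(n+'0.npz');im,d=f['im'],f['d']
    for nm,lo,hi,r,z in(("yel",(18,120,80),(35,255,255),"yel",.028),("green",(45,80,30),(85,255,255),"box",.055),("red",(0,150,80),(8,255,255),"box",.055),("red2",(170,150,80),(180,255,255),"box",.055),("white",(0,0,165),(180,60,255),"box",.053)):
        for c,a,s in blobs(im,lo,hi,rois[r]): print(n,nm,c,a,s,ray(n,c,z).round(4))
    x0,y0,x1,y1=(105,140,175,215) if n=="top" else (165,100,250,160)
    cv2.imwrite(f'pics/{n}_box.png',cv2.resize(im[y0:y1,x0:x1],None,fx=8,fy=8,interpolation=cv2.INTER_CUBIC))
E
```

```text
top yel [260.6 213.5] 42 [21, 4] [ 0.5041 -0.1132  0.028 ]
top yel [250.  225.2] 93 [11, 11] [ 0.4679 -0.0801  0.028 ]
top green [148.5 192.1] 83 [10, 11] [0.5697 0.2304 0.055 ]
top red [146.3 160. ] 76 [10, 9] [0.6696 0.2396 0.055 ]
top white [126.3 178.9] 117 [11, 15] [0.6111 0.3005 0.053 ]
side yel [223.9 209.8] 82 [11, 9] [ 0.4655 -0.083   0.028 ]
side green [201.5 133.1] 57 [10, 7] [0.5685 0.2277 0.055 ]
side red [226.8 121. ] 42 [9, 7] [0.6686 0.2385 0.055 ]
side white [201.8 119.1] 43 [13, 8] [0.6077 0.2979 0.053 ]
```

View pics/top_box.png

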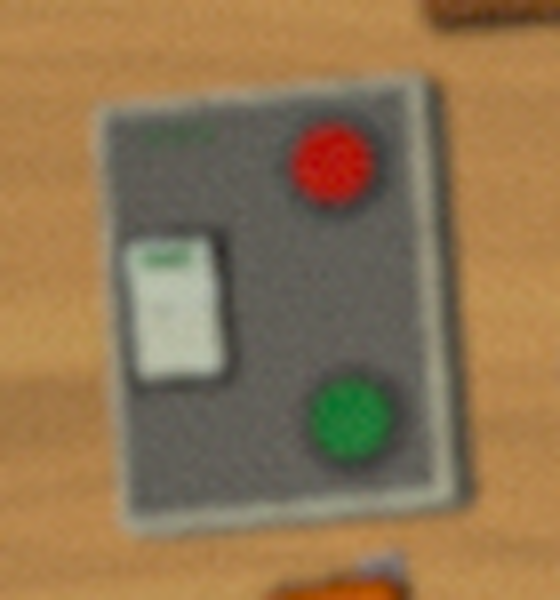

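View pics/side_box.png

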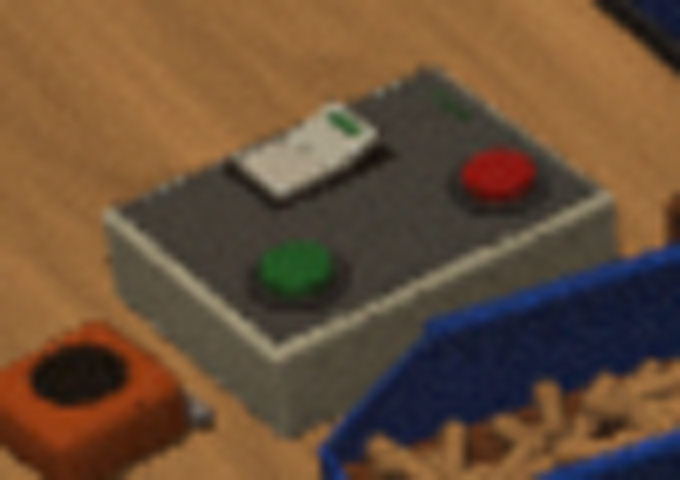

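Geometry checks out: red–green spacing is 100.4 mm (100 expected), and the white blob agrees with the rocker position predicted from the buttons. Now the shifts in tool axes.

```bash
cat >> h.py <<'E'
from scipy.spatial.transform import Rotation as R
TG=dict(rocker=np.array([.630,.3004]),puck=np.array([.467,-.0815]),send=np.array([.569,.229]))
def plan(name,z):
    o=ctrl.get_obs();M=R.from_rotvec(o['tool_rot']).as_matrix()
    d=np.r_[TG[name],z]-o['tool_pos'];print('t',round(o['t'],2),'pos',o['tool_pos'].round(4),'F',o['contact_force'].round(1),'open',round(o['opening'],4))
    print(name,z,'d',d.round(4),'units xyz',(M.T@d/.04).round(3))
    return M
E
python3 - <<'E'
from h import *
print(plan('rocker',.13).round(3))
E
```

```text
t 0.1 pos [0.1688 0.6011 0.1927] F [-0.   0.2 -0.1] open 0.0853
rocker 0.13 d [ 0.4612 -0.3007 -0.0627] units xyz [ 1.571 -4.117 13.135]
[[-0.001  0.27   0.963]
 [-0.002  0.963 -0.27 ]
 [-1.    -0.002 -0.   ]]
```

Request:
{"op": "drive_tool", "data": {"commands": "1 0 -0.5 1;1 0 -1 2;1 0 -1.5 3;1 0 -2 4;1 0 -2.2 5;1 0 -2.4 6;1 0 -2.6 7;1 0 -2.6 7", "newtons": 40}}

```text
schema error: expected 5 numbers
```

Request:
{"op": "drive_tool", "data": {"commands": "1 0 -0.5 1 0;1 0 -1 2 0;1 0 -1.5 3 0;1 0 -2 4 0;1 0 -2.2 5 0;1 0 -2.4 6 0;1 0 -2.6 7 0;1 0 -2.6 7 0", "newtons": 40}}

```text
t: 0.77
tool_pos: [0.4147, 0.4226, 0.1933]
tool_rot: [0.218, 1.558, -0.22]
contact_force: [0.2, -0.3, 0.7]
opening: 0.0001
```

Request:
{"op": "drive_tool", "data": {"commands": "1 0 -0.4 1 -1;1 0 -0.8 2 -2;1 0 -1.2 3 -3;1 0 -1.5 4 -4;1 0 -1.52 5 -4.3;1 0 -1.52 5.8 -4.3;1 0 -1.52 6.13 -4.3;1 0 -1.52 6.13 -4.3"}}

```text
t: 1.43
tool_pos: [0.6321, 0.2994, 0.1924]
tool_rot: [-0.078, 1.571, 0.077]
contact_force: [0.2, 0.5, -0.2]
opening: -0.0002
```

Run:
```python
from h import *
print(plan('rocker',.075).round(3))
for n in("top","side"):
    im,d=ctrl.get_image(n);cv2.imwrite(f'pics/{n}1.png',im)
x0,y0,x1,y1=80,110,180,210
im,_=ctrl.get_image('top')
```

```text
t 1.43 pos [0.6321 0.2994 0.1924] F [ 0.2  0.5 -0.2] open -0.0002
rocker 0.075 d [-0.0021  0.001  -0.1174] units xyz [ 2.935  0.032 -0.047]
[[-0.001 -0.098  0.995]
 [-0.001  0.995  0.098]
 [-1.    -0.001 -0.001]]
```

View pics/side1.png

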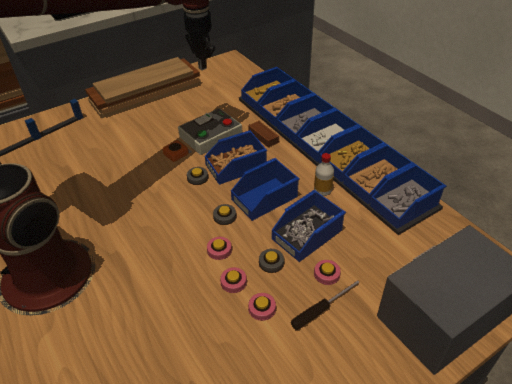

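The closed fingertip shows at about (203,68), above the box. I'll descend and check it in the picture.

Request:
{"op": "drive_tool", "data": {"commands": "1 0.9 0.03 -0.05 0;1 1.8 0.03 -0.05 0;1 2.6 0.03 -0.05 0;1 2.9 0.03 -0.05 0;1 2.9 0.03 -0.05 0"}}

```text
t: 2.0
tool_pos: [0.6236, 0.3018, 0.073]
tool_rot: [-0.083, 1.578, 0.079]
contact_force: [-0.9, -0.4, 0.4]
opening: -0.0002
```

Run:
```python
from h import *
plan('rocker',.0495)
im,d=ctrl.get_image('side')
c=ctrl.camera_info('side');p=np.linalg.inv(c['T'])@np.r_[ctrl.get_obs()['tool_pos'],1];p=c['K']@p[:3];print('tip px',p[:2]/p[2])
cv2.imwrite('pics/side2.png',cv2.resize(im[70:170,150:260],None,fx=6,fy=6,interpolation=cv2.INTER_CUBIC))
```

```text
t 2.0 pos [0.6236 0.3018 0.073 ] F [-0.9 -0.4  0.4] open -0.0002
rocker 0.0495 d [ 0.0064 -0.0014 -0.0235] units xyz [ 0.586 -0.051  0.161]
tip px [205.28374202 110.73347785]
```

View pics/side2.png

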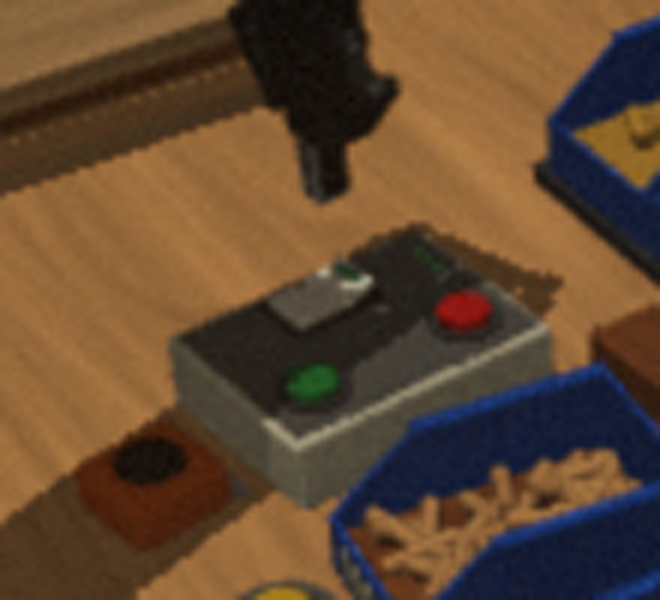

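The imaged fingertip, about (203.7,102.5), is some 8 px above the projected TCP, and x has shifted. I'll check again once it has settled.

Request:
{"op": "drive_tool", "data": {"commands": "1 0 0 0 0;1 0 0 0 0;1 0 0 0 0"}}

```text
t: 2.3
tool_pos: [0.6297, 0.3028, 0.0812]
tool_rot: [-0.079, 1.564, 0.081]
contact_force: [1.4, -0.5, 0.7]
opening: -0.0
```

Run:
```python
from h import *
plan('rocker',.0495)
o=ctrl.get_obs();print(o['q'],o['dq'])
for n in('side','top'):
    im,d=ctrl.get_image(n)
    c=ctrl.camera_info(n);p=np.linalg.inv(c['T'])@np.r_[o['tool_pos'],1];p=c['K']@p[:3];u=p[:2]/p[2];print('tip px',u)
    x,y=u.round().astype(int)
    cv2.circle(im,(x,y),1,(255,0,255),-1)
    cv2.imwrite(f'pics/{n}3.png',cv2.resize(im[y-45:y+45,x-50:x+50],None,fx=6,fy=6,interpolation=cv2.INTER_NEAREST))
```

```text
t 2.3 pos [0.6297 0.3028 0.0812] F [ 1.4 -0.5  0.7] open -0.0
rocker 0.0495 d [ 0.0003 -0.0024 -0.0317] units xyz [ 0.793 -0.062 -0.003]
[ 3.41837983e-01  3.03150425e-01  1.52317607e+00 -5.14921972e-06
  1.31022492e+00 -1.33057835e+00] [-0.00178928  0.0062775   0.00943741  0.00023879 -0.00372052  0.00016816]
tip px [206.12495167 109.06324765]
tip px [122.64704639 171.4972004 ]
```

View pics/side3.png

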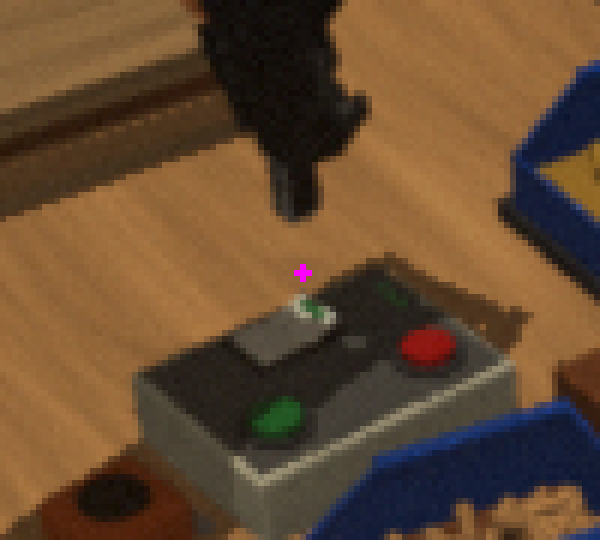

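View pics/top3.png

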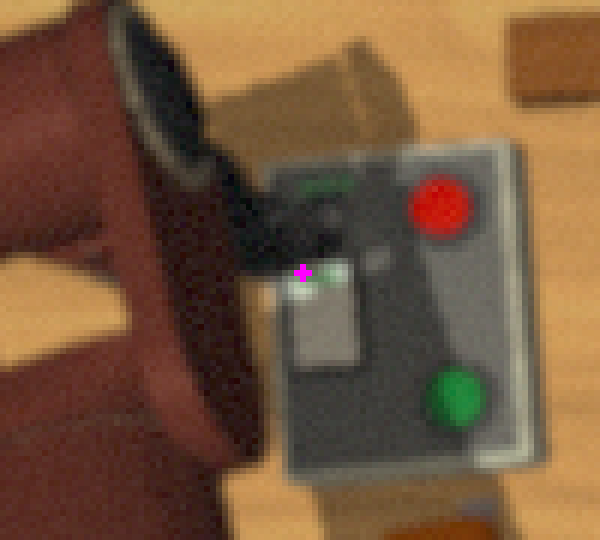

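Run:
```python
from h import *
for k in range(3):
    im,d=ctrl.get_image('side');o=ctrl.get_obs();print(o['t'],o['tool_pos'].round(4),o['tool_rot'].round(3),o['contact_force'].round(1))
for n in('side','top'):
    im,d=ctrl.get_image(n);c=ctrl.camera_info(n);K,T=c['K'],c['T']
    v,u=np.mgrid[:384,:512];P=np.stack([(u-K[0,2])/K[0,0]*d,(v-K[1,2])/K[1,1]*d,d],-1)@T[:3,:3].T+T[:3,3]
    m=(d>0)&(abs(P[...,0]-.63)<.07)&(abs(P[...,1]-.30)<.07)&(P[...,2]>.064)&(P[...,2]<.2)
    q=P[m]
    print(n,m.sum(),'zmin',np.sort(q[:,2])[:8].round(3))
    for lo in np.arange(.064,.16,.012):
        s=q[(q[:,2]>=lo)&(q[:,2]<lo+.012)]
        if len(s):print(lo.round(3),len(s),s.mean(0).round(4),s.min(0).round(3),s.max(0).round(3))
    # known things: box top depth check
    b=(abs(P[...,0]-.60)<.05)&(abs(P[...,1]-.265)<.012)&(d>0)&(P[...,2]<.06);print('plate z',np.median(P[b][:,2]))
```

```text
2.45 [0.6288 0.3023 0.0795] [-0.079  1.567  0.08 ] [-0.4 -0.4  1. ]
2.5 [0.6286 0.3022 0.079 ] [-0.079  1.568  0.08 ] [0.5 0.6 0.8]
2.55 [0.6283 0.3021 0.0786] [-0.079  1.568  0.08 ] [-0.7  0.5 -0.2]
side 267 zmin [0.115 0.116 0.117 0.118 0.119 0.119 0.122 0.122]
0.112 10 [0.6242 0.2977 0.1196] [0.617 0.291 0.115] [0.636 0.311 0.123]
0.124 25 [0.6235 0.2924 0.1309] [0.616 0.284 0.124] [0.635 0.307 0.136]
0.136 26 [0.6245 0.2927 0.1424] [0.616 0.283 0.136] [0.635 0.308 0.148]
0.148 17 [0.6224 0.2947 0.1529] [0.615 0.286 0.148] [0.636 0.312 0.16 ]
plate z 0.04650924937033424
top 67 zmin [0.121 0.122 0.124 0.124 0.127 0.128 0.131 0.132]
0.112 2 [0.6203 0.2967 0.1216] [0.619 0.294 0.121] [0.622 0.299 0.122]
0.124 8 [0.6206 0.2969 0.1293] [0.618 0.29  0.124] [0.624 0.307 0.135]
0.136 7 [0.6199 0.2981 0.1414] [0.618 0.29  0.136] [0.624 0.305 0.146]
0.148 4 [0.6228 0.2878 0.1561] [0.619 0.284 0.148] [0.625 0.29  0.159]
plate z 0.0471000521393512
```

Run:
```python
from h import *
im,d=ctrl.get_image('side');o=ctrl.get_obs()
g=np.clip(im.astype(float)*1.8,0,255).astype('uint8')
cv2.imwrite('pics/s4.png',cv2.resize(g[50:145,150:260],None,fx=7,fy=6.3,interpolation=cv2.INTER_CUBIC)[:600,:800])
dd=d[50:145,150:260];v=np.clip((dd-1.0)/.6*255,0,255).astype('uint8');cv2.imwrite('pics/d4.png',cv2.resize(cv2.applyColorMap(v,2),None,fx=7,fy=6.3,interpolation=0)[:600,:800])
c=ctrl.camera_info('side')
for q in([.6321,.2994,.1924],o['tool_pos'],[.1688,.6011,.1927]):
    p=np.linalg.inv(c['T'])@np.r_[q,1];p=c['K']@p[:3];print(p[:2]/p[2],p[2])
```

```text
[204.0328326   79.30627852] 1.4935788320488965
[205.87551978 110.22784288] 1.5715877842883352
[27.67226626 82.87917166] 1.4964264962757978
```

View pics/s4.png

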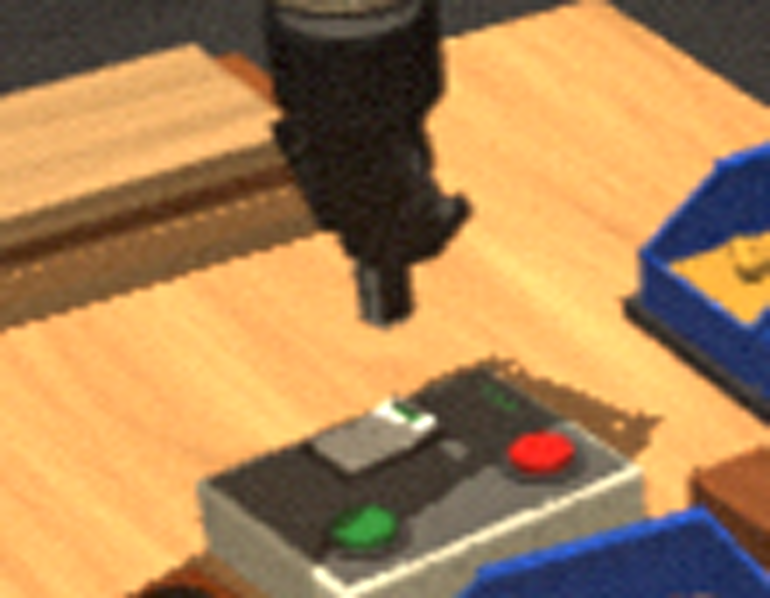

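View pics/d4.png

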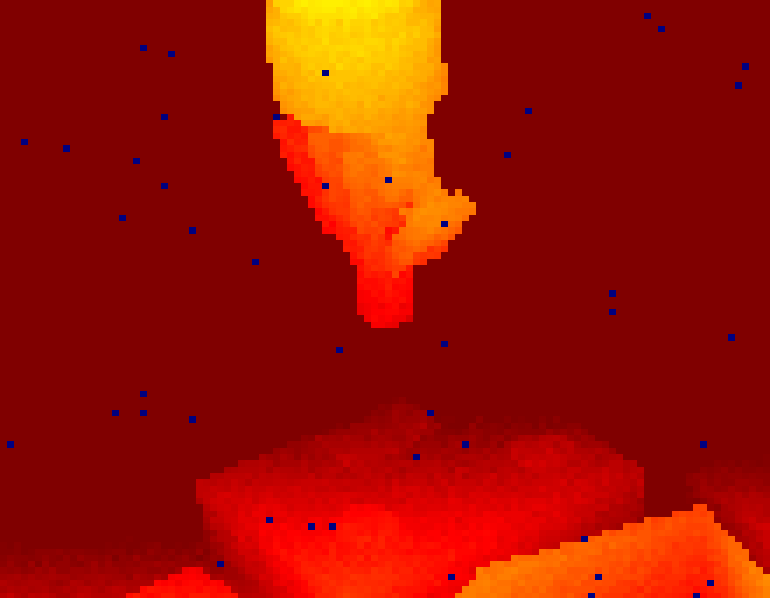

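Both images and the depth agree that the visible fingertip is about 35 mm above the reported TCP, while xy agrees within about 4 mm. I'll descend in small steps, watching force and pictures and not trusting z.

Request:
{"op": "drive_tool", "data": {"commands": "1 0.1 -0.03 0 0;1 0.2 -0.05 0 0;1 0.3 -0.05 0 0;1 0.3 -0.05 0 0;1 0.3 -0.05 0 0;1 0.3 -0.05 0 0"}}

```text
t: 3.2
tool_pos: [0.6281, 0.3, 0.0656]
tool_rot: [-0.08, 1.57, 0.08]
contact_force: [0.7, -0.5, 1.1]
opening: -0.0003
```

Request:
{"op": "drive_tool", "data": {"commands": "1 0.05 0 0 0;1 0.1 0 0 0;1 0.15 0 0 0;1 0.2 0 0 0;1 0.2 0 0 0;1 0.2 0 0 0"}}

```text
t: 3.7
tool_pos: [0.628, 0.3, 0.0575]
tool_rot: [-0.08, 1.57, 0.08]
contact_force: [-0.8, 0.5, 0.3]
opening: 0.0003
```

```bash
cat >> h.py <<'E'
def look(tag,n='side',w=50,h=45):
    o=ctrl.get_obs();im,d=ctrl.get_image(n);c=ctrl.camera_info(n);K,T=c['K'],c['T']
    p=np.linalg.inv(T)@np.r_[o['tool_pos'],1];p=K@p[:3];x,y=(p[:2]/p[2]).round().astype(int)
    v,u=np.mgrid[:384,:512];P=np.stack([(u-K[0,2])/K[0,0]*d,(v-K[1,2])/K[1,1]*d,d],-1)@T[:3,:3].T+T[:3,3]
    print(n,'tcp px',x,y,o['tool_pos'].round(4),o['contact_force'].round(1))
    g=np.clip(im.astype(float)*1.6,0,255).astype('uint8')
    y0=max(0,y-h);x0=max(0,x-w)
    cv2.imwrite(f'pics/{tag}.png',cv2.resize(g[y0:y+h,x0:x+w],None,fx=6,fy=6,interpolation=cv2.INTER_CUBIC)); return P,im
E
python3 - <<'E'
from h import *
P,im=look('s5');look('t5','top')
m=(abs(P[...,0]-.63)<.03)&(abs(P[...,1]-.30)<.03)&(P[...,2]>.07)&(P[...,2]<.13)&(im.max(-1)<80)
q=P[m];print(np.sort(q[:,2])[:6]); s=q[q[:,2]<q[:,2].min()+.02];print(s.min(0),s.max(0))
E
```

```text
side tcp px 207 116 [0.628  0.3    0.0575] [-0.8  0.5  0.3]
top tcp px 126 173 [0.6281 0.3    0.0577] [ 0.4 -0.9  0.7]
[0.09774412 0.09778555 0.09896618 0.09945782 0.1010069  0.10141322]
[0.6160436  0.2835936  0.09774412] [0.63592837 0.30249099 0.11765468]
```

View pics/s5.png

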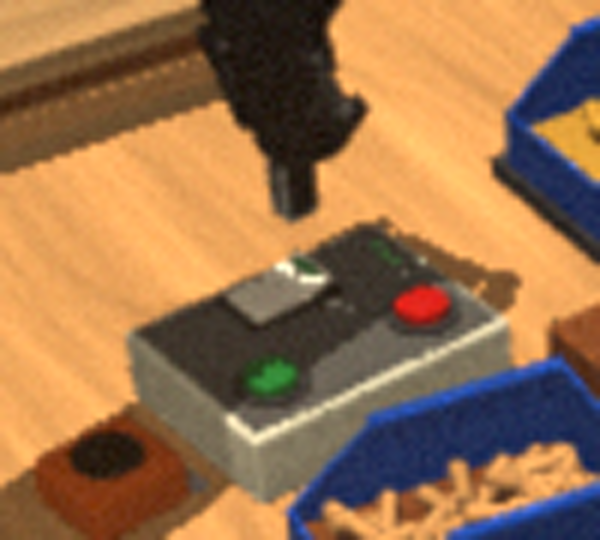

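View pics/t5.png

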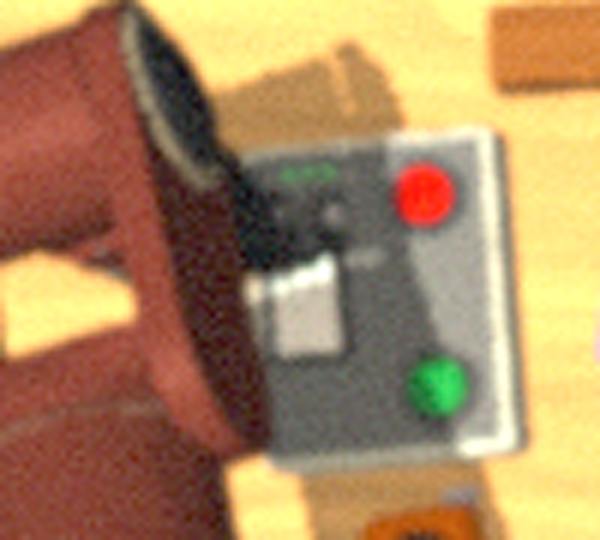

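Still no contact with reported z at 57 mm; the tip is seen at about 95 mm, so the offset is about 37 mm. Continuing down.

Request:
{"op": "drive_tool", "data": {"commands": "1 0.15 0 0.05 0;1 0.3 0 0.05 0;1 0.45 0 0.05 0;1 0.6 0 0.05 0;1 0.65 0 0.05 0;1 0.65 0 0.05 0;1 0.65 0 0.05 0"}}

```text
t: 4.38
tool_pos: [0.6299, 0.3002, 0.0314]
tool_rot: [-0.08, 1.57, 0.08]
contact_force: [0.2, -0.3, 0.6]
opening: -0.0001
```

Run:
```python
from h import *
P,im=look('s6')
m=(abs(P[...,0]-.63)<.03)&(abs(P[...,1]-.30)<.03)&(P[...,2]>.06)&(P[...,2]<.13)&(im.max(-1)<80)
q=P[m];print(np.sort(q[:,2])[:6]); s=q[q[:,2]<q[:,2].min()+.02];print(s.min(0),s.max(0))
```

```text
side tcp px 208 122 [0.6299 0.3002 0.0314] [ 0.2 -0.3  0.6]
[0.06065974 0.06887365 0.06998398 0.07196748 0.07209443 0.07313366]
[0.61847176 0.28962648 0.06065974] [0.63918232 0.30096647 0.0806127 ]
```

View pics/s6.png

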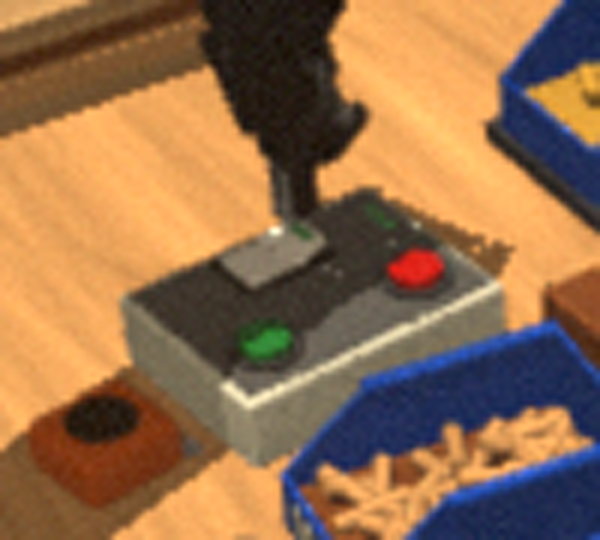

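Request:
{"op": "drive_tool", "data": {"commands": "1 0.05 -0.03 0.02 0;1 0.1 -0.05 0.02 0;1 0.15 -0.05 0.02 0;1 0.2 -0.05 0.02 0;1 0.2 -0.05 0.02 0"}}

```text
t: 4.85
tool_pos: [0.6307, 0.2981, 0.0231]
tool_rot: [-0.08, 1.57, 0.079]
contact_force: [0.5, -0.7, 0.5]
opening: -0.0001
```

Request:
{"op": "drive_tool", "data": {"commands": "1 0.04 0 0 0;1 0.08 0 0 0;1 0.12 0 0 0;1 0.12 0 0 0"}}

```text
t: 5.18
tool_pos: [0.6318, 0.2985, 0.0194]
tool_rot: [-0.079, 1.568, 0.08]
contact_force: [1.1, 0.9, 0.7]
opening: -0.0001
```

Request:
{"op": "drive_tool", "data": {"commands": "1 0.04 0 0 0;1 0.08 0 0 0;1 0.1 0 0 0;1 0.1 0 0 0"}}

```text
t: 5.52
tool_pos: [0.6315, 0.2984, 0.0152]
tool_rot: [-0.079, 1.569, 0.08]
contact_force: [1.7, 0.1, 2.0]
opening: 0.0005
```

Run:
```python
from h import *
P,im=look('s7')
```

```text
side tcp px 209 126 [0.6315 0.2984 0.0152] [1.7 0.1 2. ]
```

View pics/s7.png

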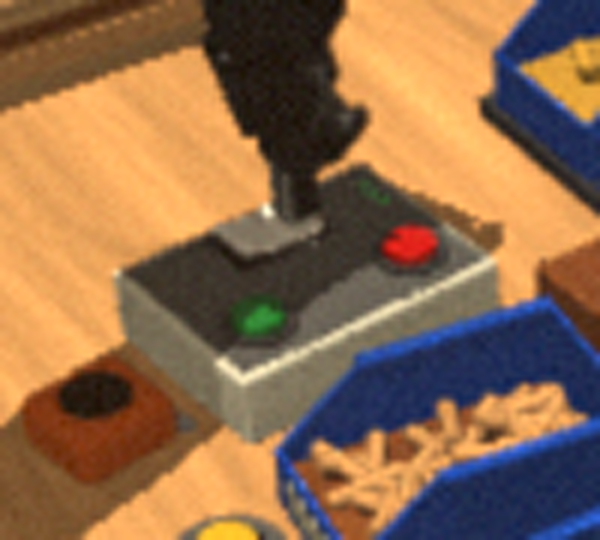

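The rocker is moving and its near half is now rising. Pressing on until a firm stop.

Request:
{"op": "drive_tool", "data": {"commands": "1 0.05 0 0 0;1 0.1 0 0 0;1 0.1 0 0 0;1 0.1 0 0 0"}}

```text
t: 5.9
tool_pos: [0.6317, 0.2985, 0.0135]
tool_rot: [-0.08, 1.569, 0.08]
contact_force: [-2.8, -2.4, 11.8]
opening: -0.0001
```

Request:
{"op": "drive_tool", "data": {"commands": "1 0.05 0 0 0;1 0.1 0 0 0;1 0.1 0 0 0;1 0.1 0 0 0"}}

```text
t: 6.23
tool_pos: [0.6318, 0.2985, 0.0133]
tool_rot: [-0.081, 1.57, 0.08]
contact_force: [-11.7, -5.3, 27.0]
opening: -0.0001
```

Hard stop at reported z of 13.3 mm with 27 N, against the known 51 mm, so the offset is 37.7 mm. Retracting and looking.

Request:
{"op": "drive_tool", "data": {"commands": "1 -0.3 0 0 0;1 -1 0 0 0;1 -2 0 0 0;1 -3 0 0 0;1 -3 0 0 0;1 -3 0 0 0"}}

```text
t: 6.73
tool_pos: [0.6326, 0.2991, 0.1306]
tool_rot: [-0.078, 1.564, 0.081]
contact_force: [-0.4, -0.5, -0.2]
opening: 0.0001
```

Run:
```python
from h import *
P,im=look('s8')
print(plan('puck',.10).round(3))
```

```text
side tcp px 206 96 [0.6326 0.2991 0.1306] [-0.4 -0.5 -0.2]
t 6.78 pos [0.631  0.2985 0.1275] F [ 1.4  0.6 -0.3] open -0.0002
puck 0.1 d [-0.164  -0.38   -0.0275] units xyz [ 0.683 -9.035 -5.042]
[[ 0.    -0.101  0.995]
 [ 0.     0.995  0.101]
 [-1.     0.     0.   ]]
```

View pics/s8.png

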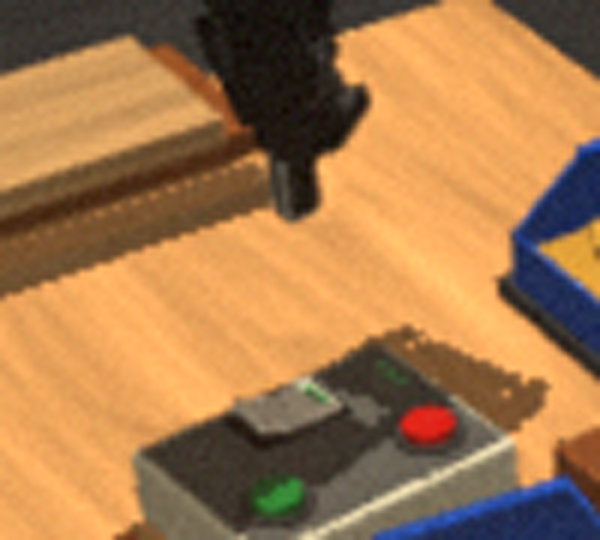

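The rocker is on: its near half is raised and the barred half lies flat. On to the puck.

Request:
{"op": "drive_tool", "data": {"commands": "1 0 -0.8 -0.4 0;1 0 -1.6 -0.9 0;1 0 -2.4 -1.3 0;1 0 -3.2 -1.8 0;1 0 -4 -2.2 0;1 0 -4.8 -2.7 0;1 0 -5.4 -3 0;1 0 -5.4 -3 0"}}

```text
t: 7.45
tool_pos: [0.5298, 0.0678, 0.1235]
tool_rot: [-0.077, 1.576, 0.076]
contact_force: [0.8, 0.4, -0.5]
opening: -0.0002
```

Request:
{"op": "drive_tool", "data": {"commands": "1 0 -0.8 -0.4 0;1 0 -1.6 -0.9 0;1 0 -2.4 -1.3 0;1 0 -3.2 -1.8 0;1 0 -3.6 -2 0;1 0 -3.6 -2 0;1 0 -3.6 -2 0;1 0 -3.6 -2 0"}}

```text
t: 8.12
tool_pos: [0.4681, -0.079, 0.1256]
tool_rot: [-0.079, 1.572, 0.081]
contact_force: [0.3, 0.5, -0.1]
opening: -0.0001
```

Run:
```python
from h import *
P,im=look('s9',h=60);plan('puck',.02)
q=P[(abs(P[...,0]-.467)<.04)&(abs(P[...,1]+.082)<.04)&(P[...,2]>.1)&(P[...,2]<.19)];s=q[q[:,2]<q[:,2].min()+.02];print(s.min(0),s.max(0))
```

```text
side tcp px 221 182 [ 0.4681 -0.079   0.1256] [ 0.3  0.5 -0.1]
t 8.17 pos [ 0.4684 -0.0789  0.1259] F [-0.  -0.7  0.1] open 0.0001
puck 0.02 d [-0.0014 -0.0026 -0.1059] units xyz [ 2.647 -0.065 -0.037]
[ 0.45658794 -0.09627349  0.1636782 ] [ 0.47535557 -0.07626617  0.18342779]
```

View pics/s9.png

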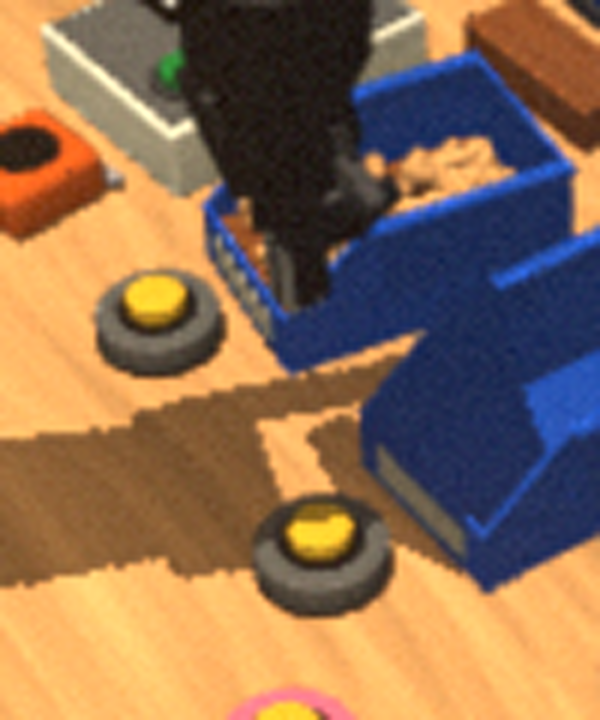

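The tip hangs above the empty bin's puck (button at crop (320,535)), well lined up. Descending to about 47 mm, then pressing slowly.

Request:
{"op": "drive_tool", "data": {"commands": "1 0.5 -0.06 -0.03 0;1 1.1 -0.06 -0.03 0;1 1.7 -0.06 -0.03 0;1 2.2 -0.06 -0.03 0;1 2.6 -0.06 -0.03 0;1 2.8 -0.06 -0.03 0;1 2.8 -0.06 -0.03 0;1 2.8 -0.06 -0.03 0"}}

```text
t: 8.83
tool_pos: [0.4679, -0.0819, 0.015]
tool_rot: [-0.08, 1.57, 0.081]
contact_force: [0.1, -0.2, 0.3]
opening: -0.0003
```

Request:
{"op": "drive_tool", "data": {"commands": "1 0.1 0 0 0;1 0.15 0 0 0;1 0.15 0 0 0;1 0.15 0 0 0;1 0.15 0 0 0"}}

```text
t: 9.25
tool_pos: [0.468, -0.0828, 0.0095]
tool_rot: [-0.08, 1.568, 0.079]
contact_force: [-0.1, 0.9, -0.8]
opening: 0.0003
```

Run:
```python
from h import *
P,im=look('s10',h=50);look('t10','top');plan('puck',-.0157)
q=P[(abs(P[...,0]-.467)<.04)&(abs(P[...,1]+.082)<.04)&(P[...,2]>.05)&(P[...,2]<.065)];print(q.min(0),q.max(0))
```

```text
side tcp px 225 214 [ 0.468  -0.0828  0.0095] [-0.1  0.9 -0.8]
top tcp px 251 225 [ 0.468  -0.0827  0.0094] [-0.2  0.1  0.7]
t 9.35 pos [ 0.4679 -0.0827  0.0094] F [-1.2 -0.1 -0.7] open -0.0002
puck -0.0157 d [-0.0009  0.0012 -0.0251] units xyz [ 0.627  0.032 -0.02 ]
[ 0.45569156 -0.10004457  0.05054437] [ 0.47625322 -0.08065275  0.06473479]
```

View pics/s10.png

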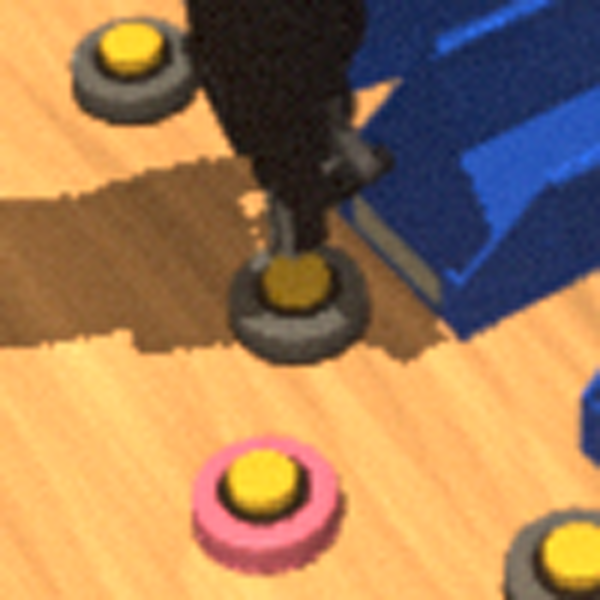

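View pics/t10.png

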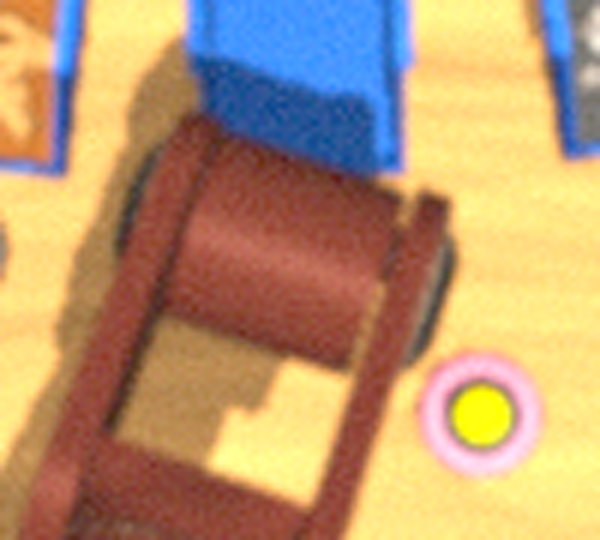

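Request:
{"op": "drive_tool", "data": {"commands": "1 0.15 0.03 0 0;1 0.3 0.03 0 0;1 0.4 0.03 0 0;1 0.48 0.03 0 0;1 0.55 0.03 0 0;1 0.6 0.03 0 0;1 0.6 0.03 0 0"}}

```text
t: 9.93
tool_pos: [0.4675, -0.0814, -0.0153]
tool_rot: [-0.08, 1.57, 0.08]
contact_force: [0.8, 0.0, 0.1]
opening: 0.0001
```

Request:
{"op": "drive_tool", "data": {"commands": "1 0.05 0 0 0;1 0.08 0 0 0;1 0.08 0 0 0;1 0.08 0 0 0"}}

```text
t: 10.27
tool_pos: [0.4679, -0.0815, -0.0157]
tool_rot: [-0.08, 1.571, 0.08]
contact_force: [-10.0, 2.1, 18.8]
opening: -0.0
```

It stopped at −15.7 mm with 19 N, exactly the predicted home position. Retract and look.

Request:
{"op": "drive_tool", "data": {"commands": "1 -0.2 0 0 0;1 -0.8 0 0 0;1 -1.7 0 0 0;1 -2.6 0 0 0;1 -3.4 0 0 0;1 -3.6 0 0 0;1 -3.6 0 0 0;1 -3.6 0 0 0"}}

```text
t: 10.93
tool_pos: [0.4676, -0.0814, 0.1255]
tool_rot: [-0.08, 1.569, 0.079]
contact_force: [-0.2, 0.5, -1.2]
opening: -0.0002
```

Run:
```python
from h import *
P,im=look('s11',h=60);plan('send',.125)
m=(abs(P[...,0]-.467)<.008)&(abs(P[...,1]+.082)<.008)&(P[...,2]<.05);print('btn z',np.median(P[m][:,2]))
```

```text
side tcp px 222 183 [ 0.4676 -0.0814  0.1255] [-0.2  0.5 -1.2]
t 10.98 pos [ 0.4667 -0.0811  0.1241] F [-0.6 -0.8 -0.6] open -0.0001
send 0.125 d [0.1023 0.3101 0.0009] units xyz [-0.023  7.453  3.331]
btn z 0.021827441429265237
```

View pics/s11.png

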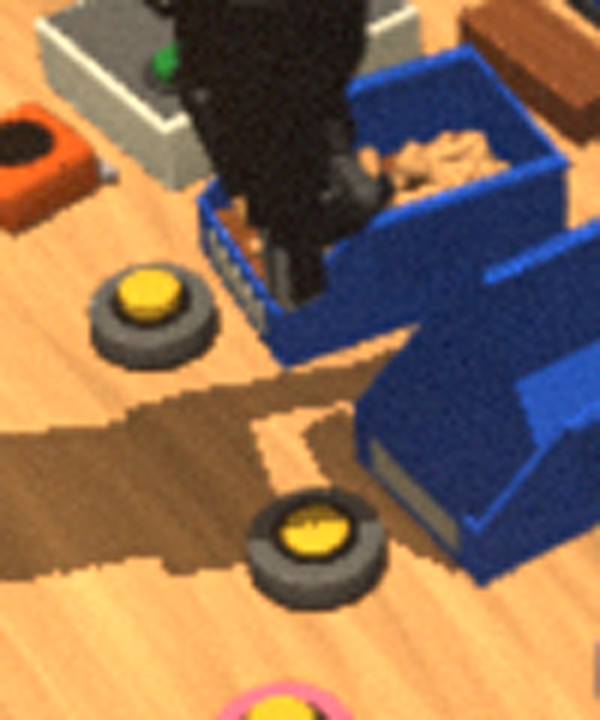

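The yellow button is down (22 mm) and the puck hasn't moved. Now the green button.

Request:
{"op": "drive_tool", "data": {"commands": "1 0 0.8 0.4 0;1 0 1.6 0.7 0;1 0 2.4 1.1 0;1 0 3.2 1.4 0;1 0 4 1.8 0;1 0 4.6 2 0;1 0 4.6 2 0"}}

```text
t: 11.57
tool_pos: [0.5273, 0.1135, 0.1226]
tool_rot: [-0.082, 1.574, 0.084]
contact_force: [0.2, -0.2, -0.0]
opening: -0.0
```

Request:
{"op": "drive_tool", "data": {"commands": "1 0 0.8 0.4 0;1 0 1.6 0.8 0;1 0 2.4 1.1 0;1 0 2.85 1.33 0;1 0 2.85 1.33 0;1 0 2.85 1.33 0;1 0 2.85 1.33 0"}}

```text
t: 12.15
tool_pos: [0.5687, 0.2274, 0.1237]
tool_rot: [-0.08, 1.573, 0.078]
contact_force: [-0.6, -0.9, 0.3]
opening: -0.0001
```

Run:
```python
from h import *
plan('send',.035)
```

```text
t 12.15 pos [0.5687 0.2274 0.1237] F [-0.6 -0.9  0.3] open -0.0001
send 0.035 d [ 0.0003  0.0016 -0.0887] units xyz [2.217 0.041 0.02 ]
```

Request:
{"op": "drive_tool", "data": {"commands": "1 0.4 0.03 0.02 0;1 0.9 0.03 0.02 0;1 1.4 0.03 0.02 0;1 1.8 0.03 0.02 0;1 2.1 0.03 0.02 0;1 2.2 0.03 0.02 0;1 2.2 0.03 0.02 0;1 2.2 0.03 0.02 0"}}

```text
t: 12.82
tool_pos: [0.571, 0.2294, 0.0383]
tool_rot: [-0.079, 1.569, 0.079]
contact_force: [-0.1, 0.0, 0.4]
opening: -0.0
```

Run:
```python
from h import *
P,im=look('s12');plan('send',.0113)
```

```text
side tcp px 202 137 [0.571  0.2294 0.0383] [-0.1  0.   0.4]
t 12.87 pos [0.5715 0.2297 0.039 ] F [-0.3  0.7  0.7] open -0.0002
send 0.0113 d [-0.0025 -0.0007 -0.0277] units xyz [ 0.694 -0.012 -0.065]
```

View pics/s12.png

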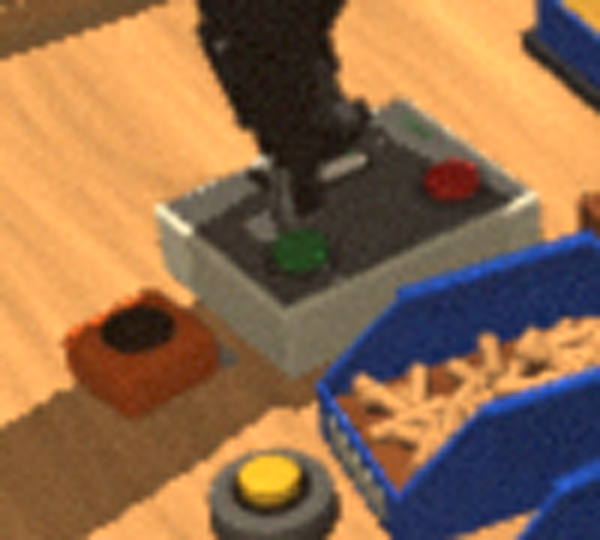

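The finger is lined up over the green button at crop (300,250). Pressing.

Request:
{"op": "drive_tool", "data": {"commands": "1 0.15 0 -0.05 0;1 0.3 0 -0.05 0;1 0.45 0 -0.05 0;1 0.55 0 -0.05 0;1 0.62 0 -0.05 0;1 0.66 0 -0.05 0;1 0.66 0 -0.05 0"}}

```text
t: 13.45
tool_pos: [0.5685, 0.2297, 0.0115]
tool_rot: [-0.08, 1.57, 0.08]
contact_force: [-1.5, -0.6, 2.9]
opening: 0.0001
```

Request:
{"op": "drive_tool", "data": {"commands": "1 0.05 0 0 0;1 0.1 0 0 0;1 0.1 0 0 0;1 0.1 0 0 0"}}

```text
t: 13.78
tool_pos: [0.5687, 0.2297, 0.0111]
tool_rot: [-0.08, 1.571, 0.079]
contact_force: [-10.9, -3.7, 20.9]
opening: 0.0004
```

Firm stop at the predicted 11 mm with 21 N. Retract, swing clear and verify.

Request:
{"op": "drive_tool", "data": {"commands": "1 -0.2 0 0 0;1 -0.8 0 0 0;1 -1.7 0 0 0;1 -2.6 0 0 0;1 -3.5 0 0 0;1 -4 0 0 0;1 -4 0 0 0;1 -4 0 0 0"}}

```text
t: 14.45
tool_pos: [0.5696, 0.2299, 0.1692]
tool_rot: [-0.079, 1.566, 0.08]
contact_force: [0.4, -0.2, 0.3]
opening: -0.0003
```

Request:
{"op": "drive_tool", "data": {"commands": "1 0 0.6 -0.6 0;1 0 1.2 -1.2 0;1 0 1.8 -1.8 0;1 0 2.4 -2.4 0;1 0 3 -3 0;1 0 3.6 -3.4 0;1 0 3.6 -3.4 0;1 0 3.6 -3.4 0"}}

```text
t: 15.12
tool_pos: [0.4168, 0.3592, 0.1649]
tool_rot: [-0.084, 1.572, 0.08]
contact_force: [0.9, -0.9, -0.2]
opening: 0.0002
```

Run:
```python
from h import *
plan('send',.15)
for n in('side','top'):
    im,d=ctrl.get_image(n);c=ctrl.camera_info(n);K,T=c['K'],c['T']
    cv2.imwrite(f'pics/{n}_end.png',im)
    v,u=np.mgrid[:384,:512];P=np.stack([(u-K[0,2])/K[0,0]*d,(v-K[1,2])/K[1,1]*d,d],-1)@T[:3,:3].T+T[:3,3]
    for nm,xy in dict(send=(.569,.229),cancel=(.669,.239),call=(.467,-.0815),farhalf=(.630,.3004),nearhalf=(.592,.2966)).items():
        m=(abs(P[...,0]-xy[0])<.007)&(abs(P[...,1]-xy[1])<.007)&(P[...,2]<.08);print(n,nm,m.sum(),np.median(P[m][:,2]).round(4))
    im0=np.load(n+'0.npz')['im'];cv2.imwrite(f'pics/{n}_diff.png',cv2.absdiff(im,im0)*2)
    if n=='side': cv2.imwrite('pics/box_end.png',cv2.resize(im[100:160,165:250],None,fx=8,fy=8,interpolation=2))
```

```text
t 15.12 pos [0.4168 0.3592 0.1649] F [ 0.9 -0.9 -0.2] open 0.0002
send 0.15 d [ 0.1522 -0.1302 -0.0149] units xyz [ 0.37  -3.632  3.446]
side send 12 0.05
side cancel 13 0.0554
side call 19 0.0226
side farhalf 10 0.0521
side nearhalf 16 0.0558
top send 17 0.0512
top cancel 20 0.0565
top call 16 0.0228
top farhalf 21 0.0509
top nearhalf 23 0.0559
```

View pics/box_end.png

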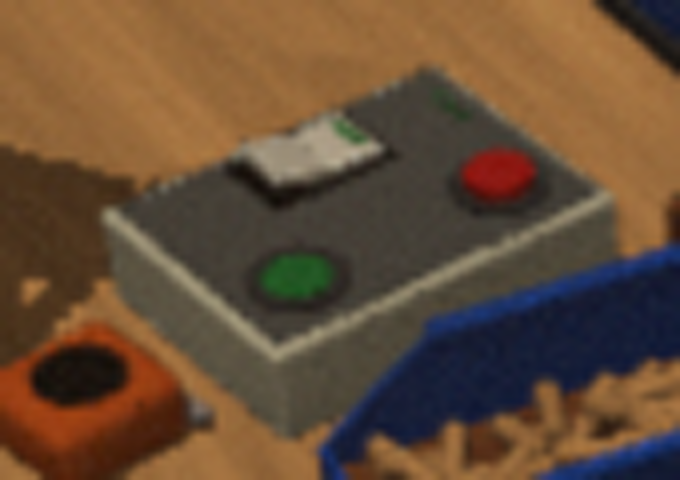

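View pics/side_diff.png

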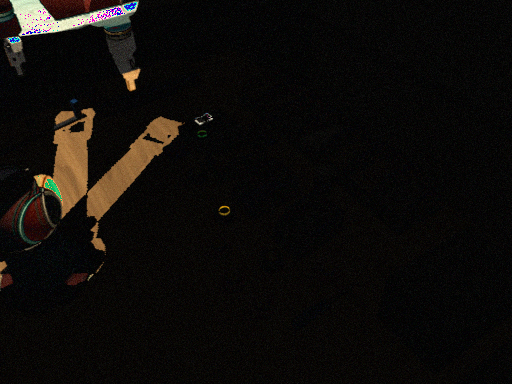

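View pics/side_end.png

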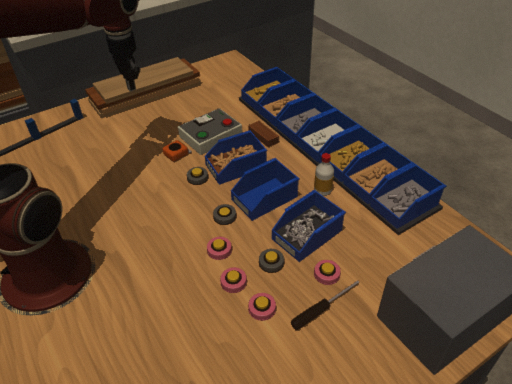

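Compared with the start, only the rocker (204,119), the green button (202,133) and the empty bin's yellow button (224,210) changed, apart from the arm and its shadow. The red button and the other pucks are untouched and the arm is clear, so I'm handing in.

```bash
python3 -c "
from station import ctrl
print(ctrl.finish_job())"
```

```text
the job is handed in; nothing more can be done
None
```

I did the three presses in order: rocker on, the yellow button in front of the empty bin, then the green send button. Each was pressed to a hard stop (27, 19 and 21 N), and I handed the job in after about 15 s of the 51 s.

**Last checks:**

| Part | Measured height (mm) | Expected (mm) |
|---|---|---|
| Send button | 50–51 | 49 (down) |
| Empty bin's yellow button | about 22.7 | 22 (down) |
| Rocker far half | 51–52 | 51 (on) |
| Red cancel button | 55–56 | 55 (out) |

Comparing the side picture with the one from the start, only those three controls, the arm and its shadow had changed. The gripper was clear of everything, with no contact force.

**One disagreement:** the reported tool position was about 37 mm lower than the real fingertip, as seen in both cameras and by contact. I pressed in small steps watching the force and corrected for that offset. The depth camera also reads about 1–2 mm high, which accounts for the small differences in the table.

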